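Free the stuck glue pot from its tilted heater

TASK

Switch the glue heater off by tipping the lever on its switch box all the way over, away from the robot. Then take the stuck glue pot by its rim, twist it in its tilted heater until its two ears come out from under the hooks, pull it out along its own axis, and stand it upright, wholly on the round cork board, setting it down without dropping it. Do not knock the other things on the bench out of place.

Things in the scene. Friction and masses are not known exactly. Their poses are not given: they have to be found in the camera images.
- switch (a joint): heater lever on the switch box, rad: about 0 to 0.15 at the start (on: leaning 29 degrees to the box's -x side, the robot's side), 1.0 at its far stop (off: leaning 29 degrees to the box's +x side); it stays where it is left and needs about 0.1 N m, 1 to 2 N at its ball
- switch_tip (a point): centre of the lever's black ball (28 mm across), 70 mm from the hinge axis on a 12 mm steel rod; 103 mm above the bench at the ends of the travel, 112 mm halfway
- switch_box: grey switch box fixed to the bench, 120 (x) x 90 (y) x 45 mm high, origin at the centre of its underside; the lever's hinge axis runs along the box's y, 42 mm above the origin; its x axis points away from the robot, give or take 0.4 rad
- heater: grey heater can (124 mm across) fixed in a dark steel cradle, base plate 170 (x) x 150 (y) x 14 mm; origin on the bench, the plate's centre 20 mm from it towards +x. The can's axis lies in the heater's x-z plane and leans 30 degrees from vertical towards the heater's -x, roughly towards the robot (yaw up to 0.35 rad)
- well_floor (a point): centre of the floor of the can's round well, on the can's axis, where the seated pot's underside rests; the well is 60 mm deep, 106 mm across. Three springy steel clips in it press on the pot's wall (drag fades over the first 60 mm)
- well_mouth (a point): centre of the can's rim, on the axis, 60 mm above the well floor along it. Two dark steel hooks, 26 mm wide, stand at the can's heater +y and -y sides and reach in over the pot's ears: tops 20 mm above the rim along the axis, 54 to 74 mm from the axis
- pot: aluminium glue pot, open top, 0.3 to 0.5 kg, 110 mm tall, 84 mm across at the bottom, 92 at the rim. Origin at the centre of its underside, z along its axis to the mouth. Two ears on its +y and -y sides, 18 mm wide, to 62 mm from the axis, 62 to 71 mm above the underside. At the start it is seated in the well, axes parallel to the can's (y = heater's y), each ear under a hook with 3 mm of play
- pot_rim (a point): centre of the pot's mouth in the plane of its rim, 110 mm above its underside; wall 8 mm (76 mm inside), 50 mm stand out of the can. Pinch the wall 15 mm below the rim, a quarter turn from the ears, with about 80 N. Turned 25 degrees or more either way (40 is comfortable) about the axis, the ears clear the hooks; that takes about 0.5 N m, the pull about 8 to 12 N
- board: round cork board fixed to the bench, 150 mm across and 12 mm thick, origin at the centre of its underside; it lies on one side of the heater and the switch box on the other, whichever way round
- chisel_a: bystander: wood carving chisel, 180 mm long, 26 mm high, loose, lying in front of the heater; origin at its middle on the bench
- chisel_b: bystander: chisel 230 mm long, 26 mm high, loose, behind and to the right; origin at its middle on the bench
- chisel_c: bystander: chisel 250 mm long, 26 mm high, loose, at the right; origin at its middle on the bench
- mallet: bystander: round wooden mallet lying on its side, 220 mm long, head 72 mm thick, at the left; origin on the bench under its middle
- sanding_block: bystander: cork sanding block 110 x 65 x 32 mm, loose, in front; origin at the centre of its underside
- jar: bystander: closed amber glass jar, 70 mm across, 85 mm tall, behind and to the left; origin at the centre of its underside
- rosette: bystander: carved wooden rosette, 100 mm across, 24 mm thick, lying behind the heater; origin at the centre of its underside
Not all that is in view belongs to the job. What is shaped like the pot but green, pink or turquoise is not meant.

How it is judged:
By the outcome, as a careful person would: the job done as asked, in the order asked, and still so for the second after the job is handed in, with the robot touching nothing.
It also fails if it takes over 64 s, if anything falls off the work surface, if the arm or the gripper's body presses on something with over 40 N, if the wrist force passes 120 N, or if a joint passes its speed limit or range.

ROBOT

A 7-joint arm with a two-finger parallel gripper is mounted at the origin on the work surface. World frame = base frame: x ahead of the robot, y to its left, z up, the work surface at z = 0. Lengths are in m, angles in rad, forces in N, time in s.
With the tool pointing down it reaches from about 0.4 to 0.925 m from the base axis. Payload 4.1 kg.
Tool frame: the origin (TCP) lies on the centre line of the jaws, within the pads' length; the fingertips stand 25 mm ahead of it and the grasp point (between the pads) lies 6 mm ahead of it; z points along the fingers, y is the line along which they close (so a half turn about z gives the same grasp; the last joint's range is limited). The gripper opens to 85 mm and grips with 20 to 120 N. Pads are 22 mm wide; open, the fingers measure 114 mm over their backs; the gripper's body (76 mm by 85 mm) begins 54 mm behind the grasp point. The pads swing forward as they close: fully open they stand 13 mm farther back than shut.
Start: joints at [-1.377, 0.398, 0.045, 1.537, -0.019, 1.207, -0.051], TCP at [0.188, 0.622, 0.256] pointing down, gripper open.
Joint ranges: [-2.82, 2.82], [-0.49, 2.23], [-1.37, 1.46], [0, 2.46], [-1.36, 4.5], [0.23, 2], [-2.94, 2.94]. Speed limits (rad/s): [2.57, 2.57, 3.14, 3.14, 3.14, 3.14, 3.14].

INTERFACE

Orientations are given as [roll, pitch, yaw] about the fixed x, y, z axes, in that order (R = Rz(yaw) Ry(pitch) Rx(roll)).
In Python, from station import bot, effector, sensors, imaging gives the robot as it stands. Calls block until the motion is done:
- bot.movep(position, orientation): joint-space move of the TCP to a pose.
- bot.movel(position, rot=None, speed=0.15, stop_force=None): straight line of the TCP; rot=None keeps the orientation; speed is the mean speed in m/s. With stop_force (N) it stops when the force on the tool has changed by that much, and returns True; else False.
- bot.move_j(angles): joint-space move.
- effector.move_gripper(opening, grasp_force=None): finger opening in m; grasp_force is the grip in N (None keeps the last); returns when the fingers have stopped.
- bot.pause(seconds).
- bot.solve_ik(position, orientation): joint angles nearest the present ones, or None.
- sensors.sense(): the state.
- imaging.capture(name): name is "scene" or "top"; returns (picture, depth): 384x512x3 uint8, red, green, blue; 384x512 float32, m along the optical axis (not along the pixel's ray), 0 where there is no reading.
- imaging.calibration(name): a dict with "intrinsics" (3x3 intrinsics, pixels), "origin" and "orientation" of the camera in the world. Camera axes: x right, y up, looking along -z (the intrinsics and any distortion apply to the point x, -y, -z); pixel columns grow to the right and rows downward; lengths in m; the calibration is good to about 2 mm. A picture is of the moment at which its call begins. calibration takes no time and is no camera call.
A pose or a line that the arm cannot do raises bot.PlanningError and nothing moves.
- bot.close_job(): hands the job in; it is judged then, once.
Trained networks look in the newest picture that a camera, given by its name, has taken for a name from the list of things; names that differ only in an ending like _2 or _b are one class to them, and where a whole thing is asked for, a point or a joint stands for the part that bears it (a point fixed in the world has none). Each returns a list of dicts, best first, with "p" (0 to 1); they miss things now and then, are a little off and sometimes report something else, mostly with a low value. They report only what shows in the picture. A call takes as long as a camera call. They do not tell look-alikes from the thing itself.
- imaging.look_for(camera, name): "position" ([column, row] as shares, 0 to 1, of the picture: columns of its width, rows of its height, amid what is visible of it).
- imaging.place_of(camera, name): "position" ([column, row] as shares, 0 to 1, of the picture: columns of its width, rows of its height: a listed point, or the origin of a listed thing).
The state is a dict: "clock": time; "joints": joint angles; "joint_vel": joint speeds; "joint_efforts": joint torques, N m; "eef_pos": TCP position; "eef_rot": TCP orientation; "wrist_force": force on the tool from outside, world axes, zero at the start; "ft_torque": the same for the moment, N m; "width": finger opening in m; "gripper_force": force on a finger pad.
Only numpy, scipy, OpenCV 4.12 (cv2) and the standard library are available. Lean on these libraries where they do the work, as an engineer would, in place of code of your own. Each camera call takes 0.05 s, during which the arm holds its last target. There are 200 camera calls.

## Working session

There is one attempt and no reset: what is moved stays moved. The work goes in short steps, each a Python script; the robot and the scene stay as the last script left them, time stands still between calls to the robot, and variables do not carry over. Pictures are saved under pics/ and viewed, at most 10 in all, crops included, and the job is handed in when it is done.

```bash
ls; mkdir -p pics; cat > h.py <<'E'
import numpy as np, cv2
from station import bot, effector, sensors, imaging
from scipy.spatial.transform import Rotation as R
def cal(n):
    c=imaging.calibration(n); o=np.array(c["orientation"],float)
    Rm=o if o.shape==(3,3) else R.from_euler('xyz',o).as_matrix()
    return np.array(c["intrinsics"]),np.array(c["origin"]),Rm
def cloud(n,d):
    K,o,Rm=cal(n); v,u=np.mgrid[:d.shape[0],:d.shape[1]]
    x=(u-K[0,2])/K[0,0]*d; y=(v-K[1,2])/K[1,1]*d
    return np.stack([x,-y,-d],-1)@Rm.T+o
def ray(n,px):
    K,o,Rm=cal(n); r=np.array([(px[0]-K[0,2])/K[0,0],-(px[1]-K[1,2])/K[1,1],-1]); return o,Rm@r
def atz(n,px,z):
    o,r=ray(n,px); return o+r*(z-o[2])/r[2]
def save(n,im): cv2.imwrite('pics/'+n,im[...,::-1])
E
python3 - <<'E'
from h import *
ims=[]
for n in("scene","top"):
    print(imaging.calibration(n))
    im,d=imaging.capture(n); np.savez(n+'.npz',im=im,d=d); save(n+'0.png',im)
    for t in ["switch_tip","switch_box","heater","well_mouth","pot","pot_rim","board"]:
        r=imaging.place_of(n,t)
        print(n,t,[(round(a["p"],2),(np.array(a["position"])*[512,384]).round(1).tolist()) for a in r[:4]])
s=sensors.sense();print(s)
E
```

```text
pics
{'intrinsics': array([[492.45440543,   0.        , 250.35847329],
       [  0.        , 492.45440543, 182.45641047],
       [  0.        ,   0.        ,   1.        ]]), 'origin': array([1.28985522, 0.24560254, 1.4721576 ]), 'orientation': array([ 0.53210732, -0.01214954,  1.88263845])}
scene switch_tip [(0.59, [182.1, 155.6])]
scene switch_box [(0.65, [179.2, 176.6])]
scene heater [(0.75, [222.6, 227.6])]
scene well_mouth [(0.72, [221.0, 213.8])]
scene pot [(0.9, [219.5, 231.9]), (0.9, [198.0, 114.2]), (0.73, [366.6, 252.4]), (0.71, [219.5, 215.7])]
scene pot_rim [(0.93, [167.0, 126.0]), (0.89, [83.4, 174.9]), (0.75, [349.1, 284.0]), (0.69, [123.1, 211.8])]
scene board [(0.82, [332.4, 205.0])]
{'intrinsics': array([[358.81878545,   0.        , 257.58797119],
       [  0.        , 358.81878545, 190.81450921],
       [  0.        ,   0.        ,   1.        ]]), 'origin': array([0.2558141 , 0.02415928, 1.30462461]), 'orientation': array([ 0.21550373,  0.00237247, -1.65208255])}
top switch_tip [(0.46, [332.0, 195.5])]
top switch_box [(0.67, [329.1, 194.6]), (0.4, [331.9, 192.0])]

[... 327 characters left out ...]
lock': 0.8, 'joints': array([-1.37702713,  0.3983517 ,  0.04508615,  1.53659287, -0.01869336,
        1.2068903 , -0.05070428]), 'joint_vel': array([ 0.00059385, -0.00159373, -0.00079816,  0.0009419 , -0.00180533,
       -0.00094152, -0.0005085 ]), 'joint_efforts': array([ 1.14876650e-05, -4.74950802e+01,  1.36250965e+00, -2.54505336e+01,
        1.13225184e-02,  8.44942388e-04,  8.52345266e-06]), 'eef_pos': array([0.18756781, 0.62238771, 0.25638085]), 'eef_rot': array([3.14141285e+00, 4.49980626e-06, 2.84890794e+00]), 'wrist_force': array([-1.25081196,  0.95254318,  0.66496356]), 'ft_torque': array([ 0.03721052,  0.0146473 , -0.01212435]), 'gripper_force': 0.0, 'width': 0.08531196730222193}
```

View images.

```bash
python3 - <<'E'
import cv2
for n in("scene","top"):
    im=cv2.imread(f'pics/{n}0.png'); cv2.imwrite(f'pics/{n}0b.png',cv2.resize(im,(780,585),interpolation=cv2.INTER_CUBIC))
E
```

```text
(no output)
```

View pics/scene0b.png

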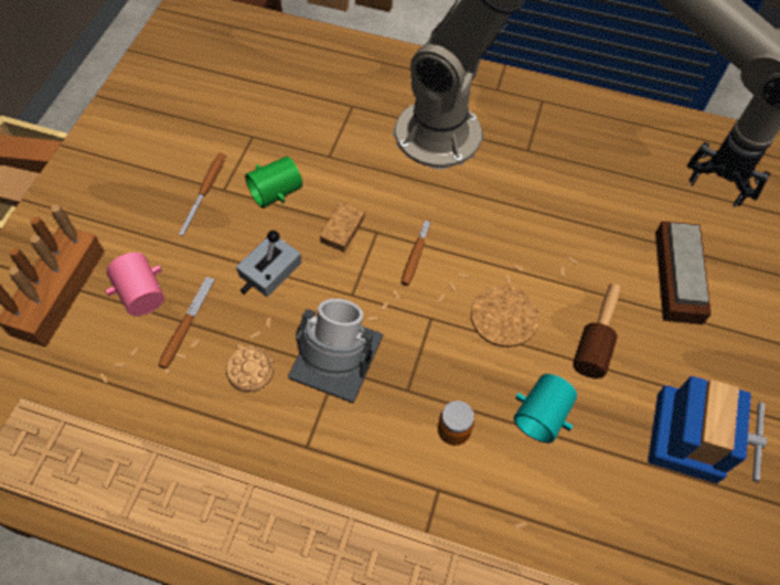

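View pics/top0b.png

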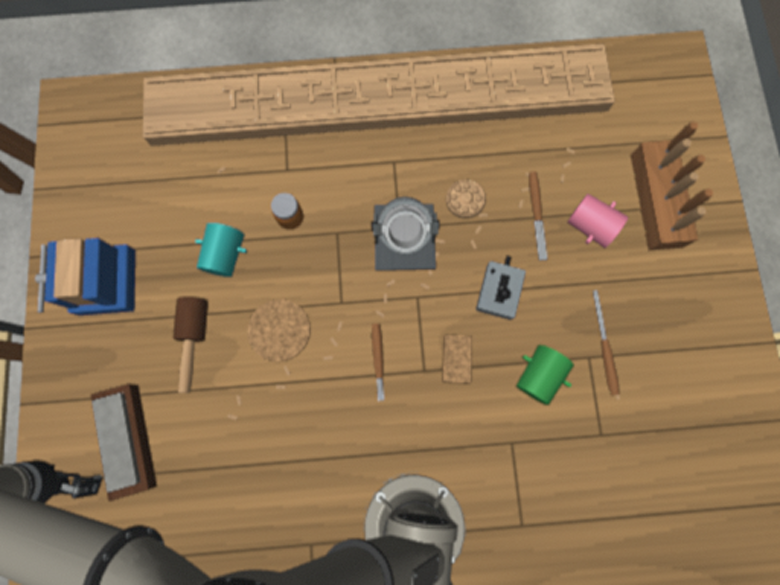

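```bash
cat > fit.py <<'E'
from h import *
from scipy.optimize import least_squares
S={n:np.load(n+'.npz') for n in("scene","top")}
P={n:cloud(n,S[n]['d']) for n in S}
K={n:S[n]['d']>0 for n in S}
def near(n,c,r,z0,z1):
    p=P[n]; m=K[n]&(np.hypot(p[...,0]-c[0],p[...,1]-c[1])<r)&(p[...,2]>z0)&(p[...,2]<z1); return p[m],S[n]['im'][m]
print('board/heater/box rough',[atz(n,px,z)[:2].round(3) for n,px,z in(("scene",(332,205),.012),("top",(182,215),.012),("scene",(221,213.8),.12),("top",(264.8,149.8),.12),("top",(329,194.6),0),("scene",(179,176.6),0))])
def heater(n,c):
    p,_=near(n,c,.13,.03,.3)
    def res(q):
        a=np.array([-np.sin(np.pi/6)*np.cos(q[3]),-np.sin(np.pi/6)*np.sin(q[3]),np.cos(np.pi/6)])
        v=p-q[:3]; h=v@a; r=np.linalg.norm(v-h[:,None]*a,axis=1)
        seg=lambda r0,r1,h0,h1:np.hypot(r-np.clip(r,r0,r1),h-np.clip(h,h0,h1))
        d=np.min([seg(.038,.046,0,0),seg(.0455,.046,-.03,0),seg(.0375,.038,-.1,0),seg(0,.038,-.106,-.1),seg(.053,.062,-.05,-.05),seg(.062,.062,-.11,-.05)],0)
        return d
    best=min((least_squares(res,[c[0]+dx,c[1],.19,y0],loss='soft_l1',f_scale=.003) for y0 in(-.2,.2) for dx in(-.03,0.01)),key=lambda s:s.cost)
    print(n,'rim',best.x.round(4),'n',len(p),'med',np.median(res(best.x)).round(4)); return best.x
if __name__=="__main__":
    for n in S:
        hc=atz(n,(221,214) if n=="scene" else (264.8,149.8),.12)
        heater(n,hc)
        p,_=near(n,hc,.16,.008,.018)
        if len(p)>20:print(' plate',len(p),cv2.minAreaRect((p[:,:2]*1000).astype(np.float32)))
        bc=atz(n,(332,205) if n=="scene" else (182,214.8),.012)
        p,_=near(n,bc,.12,.007,.02)
        print(' board',cv2.minEnclosingCircle((p[:,:2]*1000).astype(np.float32)),len(p),p[:,2].mean())
        xc=atz(n,(179.2,170) if n=="scene" else (329,192),.045)
        p,_=near(n,xc,.11,.04,.05)
        print(' box',cv2.minAreaRect((p[:,:2]*1000).astype(np.float32)),len(p),np.median(p,0))
        p,im=near(n,xc,.12,.085,.13); print(' ball',len(p),p.mean(0).round(4),p.min(0).round(3),p.max(0).round(3))
E
python3 fit.py
python3 - <<'E'
import cv2,numpy as np
a=cv2.imread('pics/scene0.png')[135:275,140:300]; cv2.imwrite('pics/crop1.png',cv2.resize(a,None,fx=4.2,fy=4.2,interpolation=cv2.INTER_CUBIC))
E
```

```text
board/heater/box rough [array([0.464, 0.286]), array([0.471, 0.285]), array([ 0.662, -0.034]), array([ 0.658, -0.031]), array([ 0.505, -0.259]), array([ 0.515, -0.247])]
scene rim [ 0.6418 -0.0306  0.1482 -0.1391] n 2006 med 0.0023
 plate 640 ((648.5286865234375, -69.6345443725586), (236.5736083984375, 228.52345275878906), 1.5100362300872803)
 board ((465.2391662597656, 289.14581298828125), 115.23100280761719) 1094 0.010912555073633267
 box ((518.19189453125, -251.81158447265625), (92.13174438476562, 120.9732894897461), 68.5116958618164) 560 [ 0.52523853 -0.24715863  0.04375807]
 ball 64 [ 0.4961 -0.2414  0.1097] [ 0.479 -0.256  0.088] [ 0.507 -0.229  0.124]
top rim [ 0.6244 -0.031   0.183  -0.0917] n 1179 med 0.0036
 plate 653 ((664.4364624023438, -66.944091796875), (208.8726043701172, 225.11878967285156), 85.74871826171875)
 board ((474.2054138183594, 294.1460266113281), 107.81135559082031) 1207 0.01119994878068149
 box ((516.7098999023438, -251.85287475585938), (89.5847396850586, 120.64641571044922), 69.27506256103516) 677 [ 0.51906578 -0.25049346  0.04417421]
 ball 53 [ 0.4907 -0.2412  0.1151] [ 0.478 -0.256  0.106] [ 0.506 -0.229  0.124]
```

View pics/crop1.png

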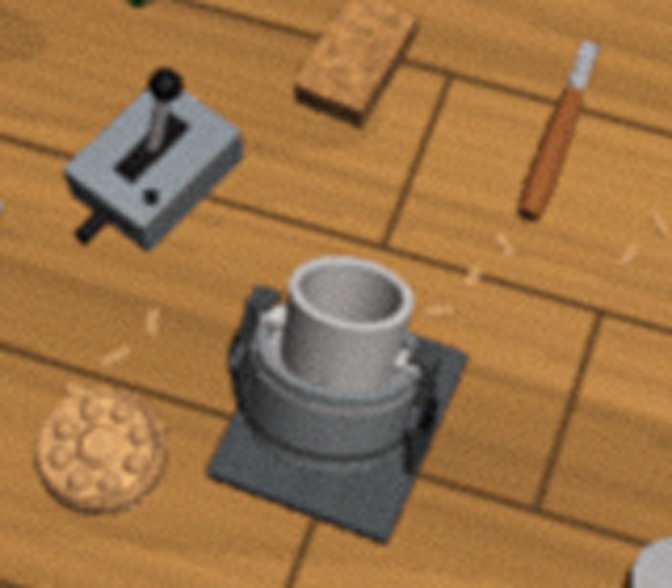

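```bash
cat > fit2.py <<'E'
from fit import *
def comp(n,z0,z1,px):
    m=(K[n]&(P[n][...,2]>z0)&(P[n][...,2]<z1)).astype(np.uint8)
    m=cv2.morphologyEx(m,cv2.MORPH_OPEN,np.ones((3,3),np.uint8))
    _,l=cv2.connectedComponents(m); return l==l[px[1],px[0]]
for n,px in(("scene",(332,205)),("top",(182,215))):
    m=comp(n,.006,.02,px); p=P[n][m]; c=cv2.fitEllipse if 0 else cv2.minEnclosingCircle((p[:,:2]*1000).astype(np.float32)); print('board',m.sum(),p.mean(0).round(4),c)
p=np.vstack([near(n,(.65,-.033),.14,.1,.3)[0] for n in S])
print('z pct',np.percentile(p[:,2],[50,90,99,100]),len(p))
tilt=np.pi/6
def dist(q,p):
    a=np.array([-np.sin(tilt)*np.cos(q[3]),-np.sin(tilt)*np.sin(q[3]),np.cos(tilt)])
    v=p-q[:3]; h=v@a; r=np.linalg.norm(v-h[:,None]*a,axis=1)
    seg=lambda r0,r1,h0,h1:np.hypot(r-np.clip(r,r0,r1),h-np.clip(h,h0,h1))
    return np.min([seg(.038,.046,0,0),seg(.0455,.046,-.05,0),seg(.0375,.038,-.1,0),seg(0,.038,-.106,-.1),seg(.053,.062,-.05,-.05),seg(.062,.062,-.11,-.05)],0)
so=[]
for x in(.59,.62,.65):
  for z in(.15,.18,.21,.24):
    for y in(-.3,0,.3):
      s=least_squares(lambda q:dist(q,p),[x,-.033,z,y],loss='cauchy',f_scale=.002); so.append((s.cost,s.x))
so.sort(key=lambda t:t[0])
for c,x in so[:12:3]+so[-2:]: print(c*1e3,x.round(4),np.median(dist(x,p)).round(4))
q=so[0][1]; np.save('rim.npy',q)
for n in S:
    Kc,o,Rm=cal(n); im=cv2.resize(S[n]['im'],None,fx=4,fy=4,interpolation=cv2.INTER_CUBIC)
    a=np.array([-.5*np.cos(q[3]),-.5*np.sin(q[3]),np.cos(tilt)]); yv=np.array([-np.sin(q[3]),np.cos(q[3]),0]); xv=np.cross(yv,a)
    def pr(X): c=(X-o)@Rm; return np.array([Kc[0,0]*c[0]/-c[2]+Kc[0,2],-Kc[1,1]*c[1]/-c[2]+Kc[1,2]])
    for r,h,col in((.038,0,(255,0,0)),(.046,0,(255,255,0)),(.062,-.05,(0,255,0))):
        for t in np.linspace(0,2*np.pi,90):
            u=pr(q[:3]+h*a+r*(xv*np.cos(t)+yv*np.sin(t))); cv2.circle(im,tuple(int(k) for k in u*4+2),1,col,-1)
    for s in(-1,1):
        u=pr(q[:3]-.0435*a+s*.06*yv); cv2.circle(im,tuple(int(k) for k in u*4+2),4,(255,0,255),-1)
    u=pr(q[:3]-.04*a)*4; x,y=int(u[0]),int(u[1])
    globals()['c_'+n]=im[y-190:y+190,x-190:x+190]
save('ov1.png',np.hstack([c_scene,c_top]))
E
python3 fit2.py | grep -v rough
```

```text
board 861 [0.4699 0.2906 0.0105] ((468.4455871582031, 284.4909973144531), 75.8415298461914)
board 1227 [0.4665 0.2849 0.011 ] ((467.4588623046875, 284.36712646484375), 75.3447265625)
z pct [0.12390283 0.15544011 0.17019099 0.17437965] 2156
4.993962747448323 [ 0.6405 -0.0327  0.1489 -0.0821] 0.0018
4.993964875642843 [ 0.6405 -0.0327  0.1489 -0.0826] 0.0018
5.293310127421819 [ 0.6319 -0.0318  0.1638 -0.0868] 0.0023
5.293310127515023 [ 0.6319 -0.0318  0.1638 -0.0868] 0.0023
9.19790470670845 [ 0.6397 -0.035   0.2011  0.0131] 0.0054
9.198226685981902 [ 0.6398 -0.0356  0.201   0.0384] 0.0054
```

View pics/ov1.png

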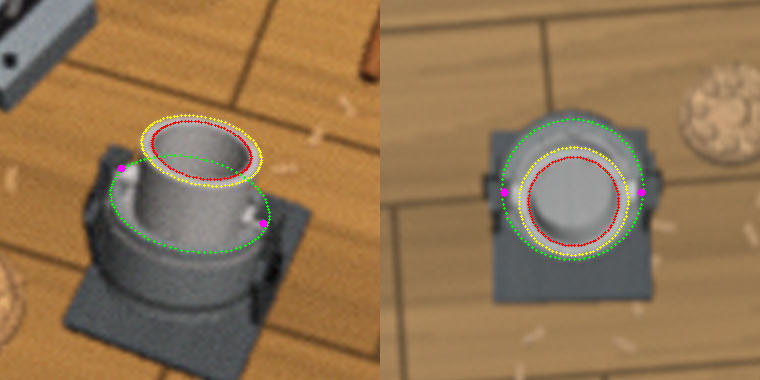

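```bash
cat > fit3.py <<'E'
from fit2 import *
from scipy.optimize import minimize
print('----')
for n in S:
    pn=near(n,(.65,-.033),.14,.1,.3)[0]
    s=min((least_squares(lambda k:np.r_[dist(np.r_[k,-.082],pn)],[q[0]+dx,q[1],q[2]+dz],loss='cauchy',f_scale=.002) for dx in(-.01,0,.01) for dz in(-.01,0,.01)),key=lambda s:s.cost)
    print(n,'depth fit',s.x.round(4),np.median(dist(np.r_[s.x,-.082],pn)))
    hi=pn[pn[:,2]>.160]; print('  z>.16 mean',hi.mean(0).round(4),len(hi))
G={}
for n in S:
    g=cv2.GaussianBlur(cv2.cvtColor(S[n]['im'],cv2.COLOR_RGB2GRAY).astype(np.float32),(0,0),1.0)
    G[n]=np.hypot(cv2.Sobel(g,5,1,0),cv2.Sobel(g,5,0,1))
t=np.linspace(0,2*np.pi,120,endpoint=False)
def score(q,ns=("scene","top")):
    a=np.array([-.5*np.cos(q[3]),-.5*np.sin(q[3]),np.cos(tilt)]); yv=np.array([-np.sin(q[3]),np.cos(q[3]),0]); xv=np.cross(yv,a); s=0
    for n in ns:
        Kc,o,Rm=cal(n)
        for r,h in((.038,0),(.046,0)):
            X=q[:3]+h*a+r*(np.cos(t)[:,None]*xv+np.sin(t)[:,None]*yv); c=(X-o)@Rm
            u=Kc[0,0]*c[:,0]/-c[:,2]+Kc[0,2]; v=-Kc[1,1]*c[:,1]/-c[:,2]+Kc[1,2]
            s+=np.sqrt(cv2.remap(G[n],u.astype(np.float32),v.astype(np.float32),cv2.INTER_LINEAR)).mean()
    return -s
rng=np.random.default_rng(0); res=[]
for i in range(30):
    x0=np.r_[q[:3],-.082]+rng.normal(0,[.006,.004,.006,.03]); s=minimize(lambda k:score(np.r_[k,-.082]),x0[:3],method='Nelder-Mead',options=dict(initial_simplex=x0[:3]+.004*np.vstack([np.zeros(3),np.eye(3)]))); res.append((s.fun,s.x))
res.sort(key=lambda r:r[0])
for f,x in res[:8:2]: print('edge',round(f,2),x.round(4))
print('score of depth fit',score(q))
q=np.r_[res[0][1],-.082]; np.save('rim.npy',q)
out=[]
for n in S:
    Kc,o,Rm=cal(n); im=cv2.resize(S[n]['im'],None,fx=6,fy=6,interpolation=cv2.INTER_CUBIC)
    a=np.array([-.5*np.cos(q[3]),-.5*np.sin(q[3]),np.cos(tilt)]); yv=np.array([-np.sin(q[3]),np.cos(q[3]),0]); xv=np.cross(yv,a)
    def pr(X): c=(X-o)@Rm; return np.array([Kc[0,0]*c[0]/-c[2]+Kc[0,2],-Kc[1,1]*c[1]/-c[2]+Kc[1,2]])
    u=pr(q[:3]-.02*a)*6; x,y=int(u[0]),int(u[1])
    for r,h,col in((.038,0,(255,0,0)),(.046,0,(255,255,0)),(.062,-.05,(0,255,0))):
        for k in t[::2]:
            u=pr(q[:3]+h*a+r*(xv*np.cos(k)+yv*np.sin(k))); cv2.circle(im,tuple(int(k) for k in u*6+3),1,col,-1)
    out.append(im[y-200:y+200,x-200:x+200])
save('ov2.png',cv2.convertScaleAbs(np.hstack(out),alpha=1.5))
E
python3 fit3.py | sed -n '/----/,$p'
```

```text
----
scene depth fit [ 0.6404 -0.0328  0.1485] 0.00157977502256567
  z>.16 mean [ 0.6765 -0.0363  0.1654] 93
top depth fit [ 0.6204 -0.0307  0.1853] 0.002496407646492081
  z>.16 mean [ 0.6728 -0.0366  0.1665] 66Traceback (most recent call last):
  File "fit3.py", line 25, in <module>
    x0=np.r_[q[:3],-.082]+rng.normal(0,[.006,.004,.006,.03]); s=minimize(lambda k:score(np.r_[k,-.082]),x0[:3],method='Nelder-Mead',options=dict(initial_simplex=x0[:3]+.004*np.vstack([np.zeros(3),np.eye(3)]))); res.append((s.fun,s.x))
                                                                ~~~~~~~~^^^^^^^^^^^^^^^^^^^^^^^^^^^^^^^^^^^^^^^^^^^^^^^^^^^^^^^^^^^^^^^^^^^^^^^^^^^^^^^^^^^^^^^^^^^^^^^^^^^^^^^^^^^^^^^^^^^^^^^^^^^^^^^^^^^^^^^^^
    res = _minimize_neldermead(fun, x0, args, callback, bounds=bounds,
                               **options)
    fxr = func(xr)
    fx = function(np.copy(x), *(wrapper_args + args))
  File "fit3.py", line 25, in <lambda>
    x0=np.r_[q[:3],-.082]+rng.normal(0,[.006,.004,.006,.03]); s=minimize(lambda k:score(np.r_[k,-.082]),x0[:3],method='Nelder-Mead',options=dict(initial_simplex=x0[:3]+.004*np.vstack([np.zeros(3),np.eye(3)]))); res.append((s.fun,s.x))
                                                                                  ~~~~~^^^^^^^^^^^^^^^^
  File "fit3.py", line 17, in score
    Kc,o,Rm=cal(n)
            ~~~^^^
  File "h.py", line 5, in cal
    c=imaging.calibration(n); o=np.array(c["orientation"],float)
ValueError: time passes only in moves, steps and waits
```

```bash
sed -i 's/^def cal(n)/import functools\n@functools.cache\ndef cal(n)/' h.py; python3 fit3.py | sed -n '/----/,$p'
```

```text
----
scene depth fit [ 0.6404 -0.0328  0.1485] 0.00157977502256567
  z>.16 mean [ 0.6765 -0.0363  0.1654] 93
top depth fit [ 0.6204 -0.0307  0.1853] 0.002496407646492081
  z>.16 mean [ 0.6728 -0.0366  0.1665] 66
edge -37.7 [ 0.6412 -0.033   0.1454]
edge -37.7 [ 0.6413 -0.033   0.1452]
edge -37.7 [ 0.6412 -0.033   0.1455]
edge -37.7 [ 0.6413 -0.0331  0.1451]
score of depth fit -37.58473
```

View pics/ov2.png

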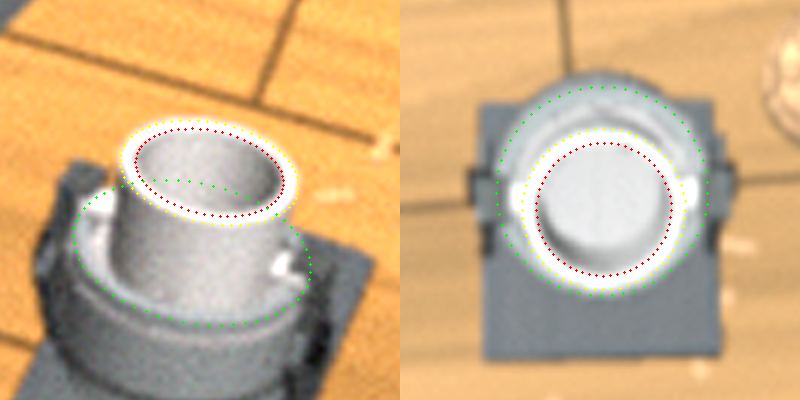

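```bash
cat > s1.py <<'E'
from h import *
yb=-.369; c=np.array([.5175,-.2518]); ux=np.array([np.cos(yb),np.sin(yb)])
P=lambda d,z:[*(c+d*ux),z]
print('green',atz("top",(358,246),.04).round(3))
rot=[np.pi,0,yb]
alts=[y for y in(yb,yb+np.pi) if bot.solve_ik(P(-.078,.2),[np.pi,0,y]) is not None]; print(alts)
js=[bot.solve_ik(P(-.078,.2),[np.pi,0,y]) for y in alts]; j0=sensors.sense()["joints"]
for a,j in zip(alts,js): print(a,np.round(j,2))
yaw=min(zip(alts,js),key=lambda t:abs(t[1]-j0).max())[0]; rot=[np.pi,0,yaw]
effector.move_gripper(0.0)
bot.movep(P(-.078,.22),rot)
bot.movel(P(-.078,.120),speed=.2)
print('clock',sensors.sense()["clock"],sensors.sense()["wrist_force"])
hit=bot.movel(P(.025,.120),speed=.07,stop_force=12)
s=sensors.sense(); e=np.array(s["eef_pos"]); print(hit,e.round(4),'d along',((e[:2]-c)@ux).round(4),s["wrist_force"].round(1),s["clock"])
bot.movel(P(-.03,.120),speed=.15)
bot.movel(P(-.04,.24),speed=.3)
im,d=imaging.capture("scene"); np.savez('scene.npz',im=im,d=d)
pc=cloud("scene",d); m=(d>0)&(np.hypot(pc[...,0]-c[0],pc[...,1]-c[1])<.1)&(pc[...,2]>.085)&(pc[...,2]<.125)
if m.sum(): print('ball d',((pc[m][:,:2].mean(0)-c)@ux).round(4),m.sum())
save('sw.png',cv2.resize(im[120:240,120:280],None,fx=4,fy=4)); print(sensors.sense()["clock"])
E
python3 s1.py
```

```text
green [ 0.307 -0.328  0.04 ]
[-0.369, 2.7725926535897933]
-0.369 [-0.5   0.33  1.07  1.98 -0.34  1.03 -1.22]
2.7725926535897933 [-0.58  0.4   1.2   1.98 -0.43  1.05  2.01]
clock 5.3167 [ 0.09488528  0.52318761 -0.48979752]
True [ 0.5248 -0.2545  0.1185] d along 0.0078 [-1.  -0.3 -0.2] 6.4667
ball d 0.0358 57
7.4583
```

View pics/sw.png

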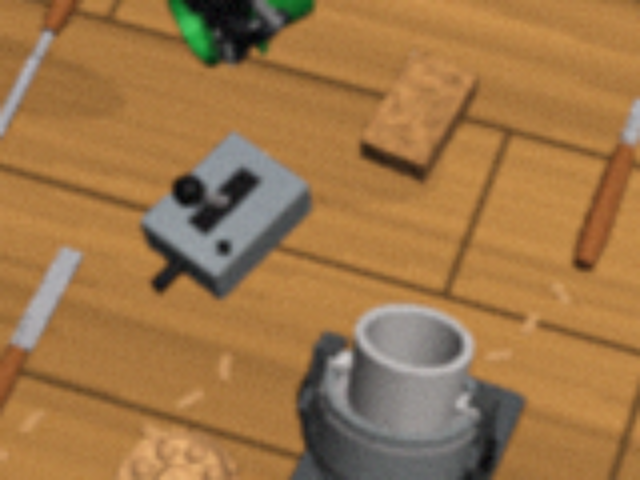

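```bash
cat > pot.py <<'E'
from h import *
YH=-.082; RIM=np.array([.641,-.033,.147])
R0=R.from_euler('xyz',[0,-np.pi/6,YH])      # heater/pot start orientation (z leans to -x)
A=R0.as_matrix()[:,2]; O0=RIM-.110*A
BOARD=np.array([.468,.2844,.012])
def tool(O,Rp,s,k,rad=.042,h=.101):
    Rt=R.from_matrix(np.array([[0,k,0],[k,0,0],[0,0,-1]],float))
    return (O+Rp.apply([s*rad,0,h])).tolist(),(Rp*Rt).as_euler('xyz').tolist()
tw=lambda f:R0*R.from_euler('z',f)
up=lambda y:R.from_euler('z',y)
E
python3 - <<'E'
from pot import *
L=np.array([[-2.82,2.82],[-.49,2.23],[-1.37,1.46],[0,2.46],[-1.36,4.5],[.23,2],[-2.94,2.94]])
print(A.round(3))
for s in(-1,1):
  for k in(-1,1):
    J={'app':bot.solve_ik(*tool(O0+.1*A,R0,s,k)),'grip':bot.solve_ik(*tool(O0,R0,s,k))}
    for f in(-40,40):
        J[f'tw{f}']=bot.solve_ik(*tool(O0,tw(np.radians(f)),s,k)); J[f'pull{f}']=bot.solve_ik(*tool(O0+.1*A,tw(np.radians(f)),s,k))
    for y in(-1.2,-.6,0,.6,1.2): J[f'pl{y}']=bot.solve_ik(*tool(BOARD,up(y),s,k))
    print(s,k)
    for n,j in J.items(): print('  ',n,None if j is None else (np.round(j,2).tolist(),'margin',np.minimum(j-L[:,0],L[:,1]-j).min().round(2)))
E
```

```text
[-0.498  0.041  0.866]
-1 -1
   app ([-1.3, 0.26, 1.4, 2.22, -0.59, 0.41, -2.71], 'margin', np.float64(0.06))
   grip ([-0.82, 0.45, 0.93, 2.18, -1.18, 0.32, -2.18], 'margin', np.float64(0.09))
   tw-40 ([-0.99, 0.57, 1.12, 2.16, -1.3, 0.44, -2.86], 'margin', np.float64(0.06))
   pull-40 ([0.93, 0.18, -1.14, 2.15, 0.65, 0.48, 1.68], 'margin', np.float64(0.23))
   tw40 ([-0.63, 0.39, 0.76, 2.16, -1.0, 0.28, -1.59], 'margin', np.float64(0.05))
   pull40 ([-1.09, 0.15, 1.18, 2.19, -0.34, 0.38, -2.19], 'margin', np.float64(0.15))
   pl-1.2 ([0.04, 0.55, -0.96, 1.89, 0.54, 0.99, 0.78], 'margin', np.float64(0.41))
   pl-0.6 ([0.18, 0.61, -1.16, 1.94, 0.65, 1.03, 1.27], 'margin', np.float64(0.21))
   pl0 ([0.23, 0.56, -1.15, 1.99, 0.62, 1.0, 1.92], 'margin', np.float64(0.22))
   pl0.6 ([-1.4, 0.49, 0.98, 2.04, -0.53, 0.88, -2.66], 'margin', np.float64(0.28))
   pl1.2 ([-1.34, 0.52, 0.98, 2.02, -0.55, 0.9, -2.0], 'margin', np.float64(0.44))
-1 1
   app ([-1.16, 0.13, 1.17, 2.21, -0.18, 0.36, 0.05], 'margin', np.float64(0.13))
   grip ([0.26, 0.3, -0.36, 2.16, 0.79, 0.25, -0.87], 'margin', np
[... 1914 characters left out ...]
], 'margin', np.float64(0.1))
   pull-40 ([-0.91, 0.23, 1.05, 2.04, -0.42, 0.49, -0.38], 'margin', np.float64(0.26))
   tw40 ([-0.34, 0.34, 0.31, 2.0, -0.07, 0.3, 0.59], 'margin', np.float64(0.07))
   pull40 ([-0.78, 0.17, 0.75, 2.03, -0.09, 0.47, 0.61], 'margin', np.float64(0.24))
   pl-1.2 ([-1.31, 0.59, 1.02, 1.96, -0.63, 0.95, -1.17], 'margin', np.float64(0.44))
   pl-0.6 ([-1.31, 0.66, 1.05, 1.9, -0.68, 0.99, -0.55], 'margin', np.float64(0.41))
   pl0 ([-1.3, 0.67, 1.01, 1.86, -0.67, 1.0, -0.0], 'margin', np.float64(0.45))
   pl0.6 ([-1.21, 0.57, 0.79, 1.84, -0.49, 0.94, 0.41], 'margin', np.float64(0.62))
   pl1.2 ([-1.01, 0.46, 0.44, 1.86, -0.25, 0.88, 0.76], 'margin', np.float64(0.6))
```

```bash
cat > s2.py <<'E'
from pot import *
def st(t):
    s=sensors.sense(); print(t,'clk',round(s["clock"],2),'F',s["wrist_force"].round(1),'T',s["ft_torque"].round(2),'w',round(s["width"],4),'g',round(s["gripper_force"],1),np.round(s["joints"],2).tolist(),flush=True)
effector.move_gripper(.032)
bot.movep(*tool(O0+.1*A,R0,1,1)); st('app')
p,r=tool(O0,R0,1,1)
print(bot.movel(p,r,speed=.1,stop_force=12)); st('down'); print(np.array(sensors.sense()["eef_pos"])-p)
E
python3 s2.py
```

```text
app clk 9.21 F [-0.5 -0.5 -0.6] T [ 0.08  0.55 -0.  ] w 0.0321 g 0.0 [-0.97, 0.26, 1.08, 2.02, -0.42, 0.5, 0.26]
False
down clk 10.36 F [-0.3 -0.4  0.8] T [-0.01  0.56  0.01] w 0.0322 g 0.0 [-0.63, 0.43, 0.74, 1.99, -0.7, 0.37, 0.51]
[ 0.00015193 -0.00026577  0.00059789]
```

```bash
sed -i '/^effector/,$d' s2.py; mv s2.py st.py; python3 - <<'E'
from st import *
effector.move_gripper(0,20); st('20N')
im,d=imaging.capture("scene"); save('grip.png',cv2.resize(im[120:270,140:300],None,fx=4,fy=4))
E
```

```text
20N clk 10.68 F [-6.1  0.2  6.5] T [0.08 1.49 0.07] w 0.0087 g 19.1 [-0.63, 0.43, 0.74, 1.99, -0.7, 0.37, 0.51]
```

View pics/grip.png

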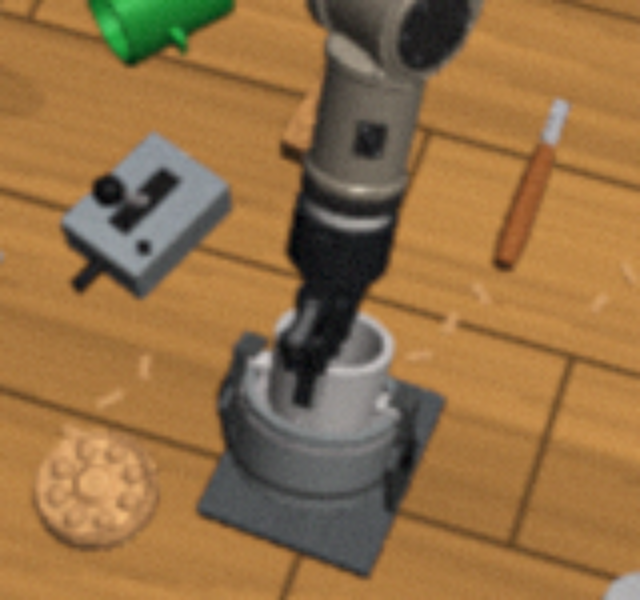

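```bash
python3 - <<'E'
from st import *
effector.move_gripper(0,80); st('80N')
for f in range(-8,-41,-8):
    bot.movel(*tool(O0,tw(np.radians(f)),1,1),speed=.04); st(f)
    F=np.linalg.norm(sensors.sense()["wrist_force"])
    if F>60: print('stop');break
E
```

```text
80N clk 10.94 F [-9.3  1.2 11.8] T [-0.03  2.23  0.19] w 0.0076 g 78.8 [-0.63, 0.43, 0.74, 1.99, -0.7, 0.37, 0.51]
-8 clk 11.24 F [-10.1  -2.4  10.6] T [0.15 2.33 0.26] w 0.0071 g 83.2 [-0.64, 0.44, 0.77, 1.99, -0.75, 0.38, 0.42]
-16 clk 11.54 F [-12.6  -1.8  12.4] T [ 0.03  2.77 -0.27] w 0.0071 g 77.5 [-0.65, 0.44, 0.8, 1.99, -0.79, 0.39, 0.33]
-24 clk 11.84 F [-3.   0.5  3.4] T [0.96 0.96 0.22] w 0.0072 g 81.0 [-0.66, 0.45, 0.82, 2.0, -0.84, 0.4, 0.24]
-32 clk 12.14 F [-3.7  2.4  4.2] T [-0.07  1.97  0.13] w 0.007 g 84.9 [-0.66, 0.46, 0.84, 2.01, -0.88, 0.41, 0.15]
-40 clk 12.44 F [-6.1  1.1  4.4] T [0.55 1.86 0.09] w 0.0069 g 86.8 [-0.67, 0.47, 0.87, 2.01, -0.93, 0.42, 0.05]
```

```bash
python3 - <<'E'
from st import *
T=tw(np.radians(-40))
hit=bot.movel(*tool(O0+.012*A,T,1,1),speed=.03,stop_force=28); st(f'p12 {hit}')
if not hit:
    for h in(.04,.11):
        hit=bot.movel(*tool(O0+h*A,T,1,1),speed=.06,stop_force=28); st(f'{h} {hit}')
        if hit: break
im,d=imaging.capture("scene"); save('pull.png',cv2.resize(im[110:270,140:300],None,fx=3.7,fy=3.7))
E
```

```text
p12 False clk 12.99 F [-2.2  1.2 -5.5] T [0.19 1.69 0.06] w 0.0074 g 85.6 [-0.71, 0.45, 0.91, 2.02, -0.9, 0.43, 0.03]
0.04 False clk 13.61 F [-6.7  1.9  0.3] T [-0.12  2.39  0.08] w 0.0073 g 85.2 [-0.8, 0.41, 1.0, 2.03, -0.82, 0.46, -0.04]
0.11 False clk 14.93 F [-0.2  1.  -3.7] T [-0.02  0.89  0.06] w 0.0071 g 83.0 [-1.08, 0.3, 1.29, 2.04, -0.61, 0.55, -0.21]
```

View pics/pull.png

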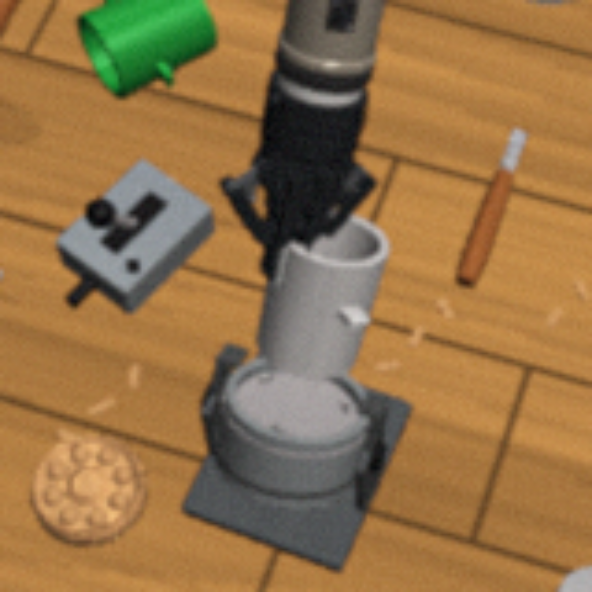

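```bash
python3 - <<'E'
from st import *
T=tw(np.radians(-40)); O=O0+.11*A
try: bot.movel(*tool(O+[-.04,.05,.05],T,1,1),speed=.12)
except bot.PlanningError as e: print(e); bot.movel(*tool(O+[0,.0,.05],T,1,1),speed=.12)
st('lift')
bot.movep(*tool(BOARD+[0,0,.10],up(-.6),1,1)); st('hover')
im,d=imaging.capture("scene"); np.savez('hov.npz',im=im,d=d); save('hov.png',cv2.resize(im[80:260,250:430],None,fx=3.3,fy=3.3))
E
```

```text
the arm cannot follow that straight line within its joint ranges
lift clk 15.54 F [ 0.3  0.6 -4.7] T [-0.03  0.92  0.04] w 0.0071 g 82.7 [-1.23, 0.24, 1.43, 1.98, -0.46, 0.64, -0.35]
hover clk 16.86 F [-0.  -0.3 -3. ] T [-0.11 -0.14 -0.01] w 0.007 g 82.9 [-1.17, 0.38, 0.79, 1.81, -0.3, 1.08, -0.88]
```

View pics/hov.png

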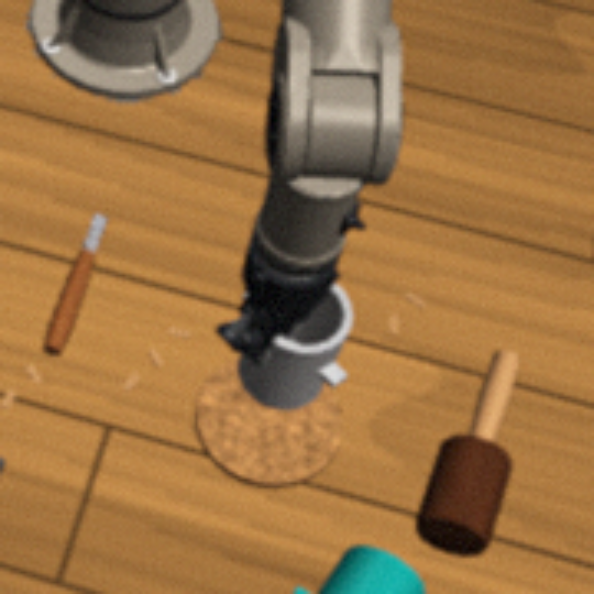

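```bash
python3 - <<'E'
from st import *
from scipy.optimize import least_squares
z=np.load('hov.npz'); pc=cloud("scene",z['d']); im=z['im'].astype(int)
O=BOARD+[0,0,.10]
m=(z['d']>0)&(np.hypot(pc[...,0]-O[0],pc[...,1]-O[1])<.056)&(pc[...,2]>.09)&(pc[...,2]<.225)&(im.max(-1)-im.min(-1)<22)&(im.max(-1)>75)
p=pc[m]
def res(q):
    a=np.array([q[3],q[4],1]);a/=np.linalg.norm(a); v=p-q[:3]; h=v@a; r=np.linalg.norm(v-h[:,None]*a,axis=1)
    seg=lambda r0,r1,h0,h1:np.hypot(r-np.clip(r,r0,r1),h-np.clip(h,h0,h1))
    ro=.042+.004*np.clip(h,0,.11)/.11
    return np.min([np.hypot(r-ro,h-np.clip(h,0,.11)),seg(.038,.046,.11,.11),seg(.0375,.038,.01,.11),seg(0,.038,.008,.01)],0)
s=least_squares(res,[*O,0,0],loss='cauchy',f_scale=.002); print(len(p),(s.x-np.r_[O,0,0]).round(4),np.median(res(s.x)))
bot.movel(*tool(BOARD+[0,0,.015],up(-.6),1,1),speed=.12); st('near')
hit=bot.movel(*tool(BOARD+[0,0,-.012],up(-.6),1,1),speed=.02,stop_force=7); st(f'hit {hit}')
print('height vs nominal',sensors.sense()["eef_pos"][2]-tool(BOARD,up(-.6),1,1)[0][2])
E
```

```text
332 [ 0.014   0.0004 -0.0006 -0.1096 -0.0332] 0.001131643636526753
near clk 17.77 F [ 0.5  1.2 -3.5] T [-0.12 -0.15 -0.04] w 0.0075 g 82.8 [-1.11, 0.48, 0.72, 1.89, -0.39, 0.92, -0.8]
hit True clk 18.64 F [-0.4  0.7  4.6] T [0.09 0.35 0.06] w 0.007 g 82.0 [-1.09, 0.5, 0.7, 1.9, -0.41, 0.89, -0.79]
height vs nominal -0.002167974223508576
```

```bash
cat > pf.py <<'E'
from st import *
from scipy.optimize import least_squares
def fitpot(O):
  for n in("scene","top"):
    im,d=imaging.capture(n); np.savez('pl_'+n+'.npz',im=im,d=d); pc=cloud(n,d); im=im.astype(int)
    m=(d>0)&(np.hypot(pc[...,0]-O[0],pc[...,1]-O[1])<.058)&(pc[...,2]>O[2]+.008)&(pc[...,2]<O[2]+.125)&(im.max(-1)-im.min(-1)<22)&(im.max(-1)>75)
    p=pc[m]
    if len(p)<80: print(n,len(p)); continue
    def res(q,p=p):
        a=np.array([q[3],q[4],1]);a/=np.linalg.norm(a); v=p-q[:3]; h=v@a; r=np.linalg.norm(v-h[:,None]*a,axis=1)
        seg=lambda r0,r1,h0,h1:np.hypot(r-np.clip(r,r0,r1),h-np.clip(h,h0,h1))
        ro=.042+.004*np.clip(h,0,.11)/.11
        return np.min([np.hypot(r-ro,h-np.clip(h,0,.11)),seg(.038,.046,.11,.11),seg(.0375,.038,.01,.11),seg(0,.038,.008,.01)],0)
    for x0 in([*O,0,0],[*O,-.1,0],[*O,.1,0]):
        s=least_squares(res,x0,loss='cauchy',f_scale=.002); print(n,len(p),(s.x-np.r_[O,0,0]).round(4),round(s.cost*1e3,4))
    hi=p[p[:,2]>O[2]+.1]; A_=np.c_[hi[:,:2]-O[:2],np.ones(len(hi))]; print('  rim plane',np.linalg.lstsq(A_,hi[:,2],rcond=None)[0].round(4),len(hi))
E
python3 -c "
from pf import *
fitpot(BOARD)"
```

```text
scene 297 [ 0.0087 -0.0043  0.0019 -0.0616  0.0402] 0.3233
scene 297 [ 0.0086 -0.0043  0.0033 -0.0615  0.0405] 0.3225
scene 297 [ 0.0111 -0.      0.0027 -0.0257  0.0241] 0.2997
  rim plane [ 0.0063 -0.0317  0.1203] 112
top 254 [-0.     -0.0011  0.0013  0.0237  0.0087] 0.2622
top 254 [ 0.0009 -0.0065  0.0011 -0.0355  0.0248] 0.2484
top 254 [ 0.006  -0.001   0.0011 -0.0335  0.0055] 0.2298
  rim plane [ 0.0285 -0.001   0.1216] 81
```

```bash
python3 - <<'E'
from pf import *
p=np.array(sensors.sense()["eef_pos"])
print(bot.movel((p-[0,0,.003]).tolist(),speed=.015,stop_force=8)); st('press')
effector.move_gripper(0,25); st('soft'); bot.pause(.3)
effector.move_gripper(.03); st('open'); bot.pause(.3)
p=np.array(sensors.sense()["eef_pos"])
print(bot.movel((p+[0,0,.14]).tolist(),speed=.12,stop_force=10)); st('up')
bot.movel((p+[-.0,-.12,.16]).tolist(),speed=.25); st('clear')
fitpot(BOARD)
a=[np.load(f'pl_{n}.npz')['im'] for n in("scene","top")]
save('final.png',np.vstack([cv2.resize(x,(400,300),interpolation=cv2.INTER_AREA) for x in a]))
E
```

```text
True
press clk 18.96 F [-1.5 -1.5  7.8] T [0.06 0.9  0.08] w 0.0067 g 83.1 [-1.09, 0.51, 0.7, 1.9, -0.42, 0.89, -0.78]
soft clk 19.18 F [-1.1 -0.6  7. ] T [0.15 0.89 0.07] w 0.0075 g 83.1 [-1.09, 0.51, 0.7, 1.9, -0.42, 0.89, -0.78]
open clk 19.82 F [ 0.8 -0.  -0.1] T [ 0.01  0.   -0.05] w 0.0302 g 0.0 [-1.09, 0.51, 0.7, 1.9, -0.42, 0.89, -0.78]
False
up clk 21.44 F [-0.5  0.3 -0.2] T [-0.03 -0.06 -0.04] w 0.0301 g 0.0 [-1.19, 0.34, 0.8, 1.76, -0.27, 1.15, -0.9]
clear clk 22.07 F [-0.2  0.   0. ] T [ 0.02 -0.03 -0.03] w 0.0298 g 0.0 [-1.1, 0.23, 0.87, 1.84, -0.19, 1.16, -0.76]
scene 537 [0.0107 0.0003 0.0024 0.0222 0.0139] 0.6517
scene 537 [ 0.0103 -0.0007  0.0014 -0.0446 -0.0061] 0.5811
scene 537 [ 0.0098 -0.0015 -0.0013 -0.0361  0.0025] 0.5755
  rim plane [ 0.008  -0.0054  0.1184] 212
top 314 [ 0.0052 -0.0056  0.0011  0.0128  0.0414] 0.135
top 314 [ 0.0058 -0.0108  0.0013  0.0106  0.0221] 0.2944
top 314 [ 0.0065 -0.0112  0.0016  0.0103  0.0315] 0.2909
  rim plane [-0.0167  0.0022  0.12  ] 118
```

View pics/final.png

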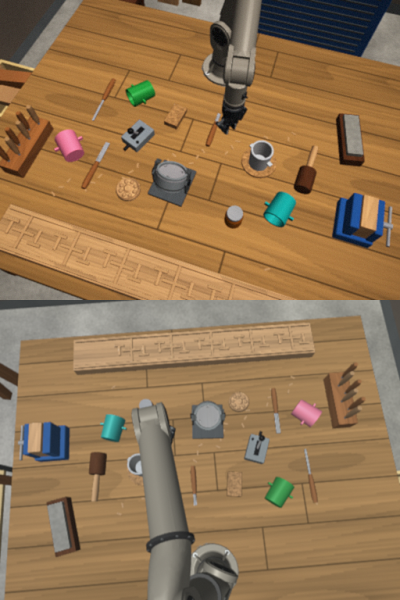

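The pot stands upright on the board, about 10 mm off centre, which is well inside its edge. The lever is over and nothing else has moved.

```bash
python3 -c "
from h import *
print(bot.close_job())"
```

```text
the job is handed in; nothing more can be done
None
```

The job is handed in at about 22 s on the robot's clock: the heater lever is at its off stop, the glue pot stands upright on the cork board about 10 mm off centre, and the final pictures show nothing else moved.

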